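Load the acidity-test carrier

TASK

Get the carrier tray ready for the milk acidity test: stand the amber reagent bottle, the pH electrode in its blue holder, the small dropper bottle and the red-capped vial in the tray, each in the nest whose recess is made for the size of its foot, upright and right down on the floor of the recess. Set them in rather than dropping them, do not tip any of them over, and leave the timer and the milk cup where they stand.

Things in the scene. Friction and masses are not known exactly. Their poses are not given: they have to be found in the camera images.
- bottle_mid (a point): Amber reagent bottle with a blue screw cap and a paper label: round, 56 mm in diameter up to 100 mm, cap 34 mm in diameter, 117 mm tall, 0.21 kg. The body can be gripped anywhere below the shoulder at 85 mm, the cap is solid too. Loose, stands upright on the worktop at the start. Point on its axis, half-way up: 58.5 mm above its foot; z along its axis.
- electrode_mid (a point): pH electrode standing fixed in its blue storage holder, moved as one piece, 158 mm tall, 0.11 kg: round blue holder 42 mm in diameter and 36 mm high, above it a light blue shaft 12 mm in diameter, from 112 mm up a black head 16 mm in diameter. Loose, stands upright on the worktop at the start. Point on its axis, half-way up: 79 mm above its foot; z along its axis.
- dropper_mid (a point): Small brown dropper bottle with a coloured label and a black dropper top, 102 mm tall, 0.07 kg: round body 33 mm in diameter (upright wall to about 60 mm), black collar 24 mm in diameter to 77 mm, then a rubber teat 12 mm in diameter. Loose, stands upright on the worktop at the start. Point on its axis, half-way up: 51 mm above its foot; z along its axis.
- vial_mid (a point): Small sample vial with a red screw cap and brown contents, round, 23 mm in diameter, 56 mm tall, 0.022 kg. Grip it on the glass below the cap, up to 42 mm above its foot. Loose, stands upright on the worktop at the start. Point on its axis, half-way up: 28 mm above its foot; z along its axis.
- nest_bottle_floor (a point): Nest of the reagent bottle: fixed grey block, 86 mm square, top 29 mm above the worktop, with a round recess lined in black rubber; the recess is 63 mm across at its floor, 71 mm at its mouth, 18 mm deep (floor 11 mm above the worktop). Point: centre of the recess floor, z up, y along the row. The four nests stand in a row 87 mm apart in a low steel tray, in an order that changes.
- nest_electrode_floor (a point): Nest of the pH electrode: fixed grey block, 86 mm square, top 29 mm above the worktop, with a round recess lined in black rubber; the recess is 49 mm across at its floor, 57 mm at its mouth, 18 mm deep (floor 11 mm above the worktop). Point: centre of the recess floor, z up, y along the row. The four nests stand in a row 87 mm apart in a low steel tray, in an order that changes.
- nest_dropper_floor (a point): Nest of the dropper bottle: fixed grey block, 86 mm square, top 29 mm above the worktop, with a round recess lined in black rubber; the recess is 40 mm across at its floor, 48 mm at its mouth, 18 mm deep (floor 11 mm above the worktop). Point: centre of the recess floor, z up, y along the row. The four nests stand in a row 87 mm apart in a low steel tray, in an order that changes.
- nest_vial_floor (a point): Nest of the vial: fixed grey block, 86 mm square, top 29 mm above the worktop, with a round recess lined in black rubber; the recess is 30 mm across at its floor, 38 mm at its mouth, 8 mm deep (floor 21 mm above the worktop). Point: centre of the recess floor, z up, y along the row. The four nests stand in a row 87 mm apart in a low steel tray, in an order that changes.
- timer_mid (a point): Bystander: round wind-up kitchen timer, red over white, 58 mm in diameter, 34 mm high, loose on the worktop to the right of the tray. Point at its centre, half-way up.
- milk_cup_mid (a point): Bystander: small clear plastic cup with milk in it, 61 mm across the rim, 66 mm tall, 32 g, loose on the worktop to the left of the tray. Point at its centre, half-way up. Beyond it, further left, stands the fixed milk analyser, 305 mm tall with a probe on top to 450 mm: keep clear of it.
Not all that is in view belongs to the job. What is shaped like the part that bears milk_cup_mid but black or yellow is not meant.

How it is judged:
By the outcome, as a careful person would: the job done as asked, in the order asked, and still so for the second after the job is handed in, with the robot touching nothing.
It also fails if it takes over 115 s, if anything falls off the work surface, if the arm or the gripper's body presses on something with over 40 N, if the wrist force passes 120 N, or if a joint passes its speed limit or range.

ROBOT

A 7-joint arm with a two-finger parallel gripper is mounted at the origin on a cart in front of the work surface, level with it; the furniture and walls round the work are solid. World frame = base frame: x ahead of the robot, y to its left, z up, the work surface at z = 0. Lengths are in m, angles in rad, forces in N, time in s.
With the tool pointing down it reaches from about 0.4 to 0.85 m from the base axis. Payload 10.4 kg.
Tool frame: the origin (TCP) lies midway between the tips of the shut fingers; the grasp point (between the pads) lies 19 mm behind it; z points along the fingers, y is the line along which they close (so a half turn about z gives the same grasp; the last joint's range is limited). The gripper opens to 87 mm and grips with 3 to 60 N. Pads are 19 mm wide; open, the fingers measure 117 mm over their backs; the gripper's body (75 mm by 190 mm) begins 51 mm behind the grasp point.
Start: joints at [1.258, 0.332, -0.065, 1.46, 0.022, 1.35, -0.088], TCP at [0.179, -0.599, 0.223] pointing down, gripper open.
Joint ranges: [-2.6, 2.6], [-0.5, 2.12], [-1.47, 1.34], [0.16, 2.42], [-1.27, 4.41], [0.06, 2.06], [-2.6, 2.6]. Speed limits (rad/s): [2.22, 2.22, 2.79, 2.79, 3.14, 3.14, 3.14].

INTERFACE

Orientations are given as a unit quaternion [x, y, z, w].
In Python, from bench import r gives the robot as it stands.
- The arm moves only by the tool arm_command, never from a script. Its argument "moves" is one flat list of numbers, 4 for each row, row after row: the shift along the tool's x, y, z in cm, then the turn about the tool's z in degrees. A call has 1 to 12 rows; each row shifts and turns the commanded pose from where the row before left it, along the tool's axes as they then stand; what a row does not reach is not made up. A row lasts 1/12 s, in which the tool goes at most 41.7 mm and 7.16 degrees, less where a joint would pass 70% of its speed; a pose out of reach is approached as far as the arm can. A call with a gripper value outside its range is refused whole. "fingers" is the opening in per cent of the stroke, from 0 (shut) to 100 (fully open), set as the call begins (left out, the last holds). The fingers move at their own pace and stop on an object; "squeeze" is the grip in N (left out, the last holds). Time passes only in rows, so rows that do not move let the fingers close. It gives the time, the measured TCP pose, the force, the opening and the grip force at its end, in the units of the state.
- r.read_state(): the state, without advancing time (a new reading comes with each control period).
- r.camera(name): name is "scene" or "top" or "wrist"; returns the picture (400x640x3 uint8, red, green, blue); there is no depth.
- r.camera_info(name): a dict with "fx", "fy", "cx", "cy" (pixels), "origin" and "attitude" of the camera in the world. Camera axes: x right, y up, looking along -z (the intrinsics and any distortion apply to the point x, -y, -z); pixel columns grow to the right and rows downward; lengths in m; the calibration is good to about 2 mm. A picture is of the moment at which its call begins: read the wrist's pose just before it. camera_info takes no time and is no camera call; for the wrist camera it gives the pose at the moment of the call.
- r.close_job(): hands the job in; it is judged then, once.
The state is a dict: "time": time; "joint_positions": joint angles; "joint_vel": joint speeds; "joint_torque": joint torques, N m; "ee_pos": TCP position; "eef_rot": TCP orientation; "ft_force": force on the tool from outside, world axes, zero at the start; "torque": the same for the moment, N m; "width": finger opening in m; "grip_force": force on a finger pad.
Only numpy, scipy, OpenCV 4.12 (cv2) and the standard library are available. Lean on these libraries where they do the work, as an engineer would, in place of code of your own. Each camera call takes 0.05 s, during which the arm holds its last target. There are 200 camera calls.

## Working session

There is one attempt and no reset: what is moved stays moved. The work goes in short steps, Python scripts to look and compute and a tool call to move; the robot and the scene stay as the last step left them, time stands still between calls to the robot, and variables do not carry over. Pictures are saved under pics/ and viewed, at most 14 in all, crops included, and the job is handed in when it is done.

Besides the shell and the picture viewer there is one more tool, called after "Call:" as a command line: name --argument value ..., lists and objects as JSON in quotes. arm_command: Moves the arm, as the interface text tells. Its arguments: {"type":"object","properties":{"moves":{"type":"array"},"fingers":{"type":"number"},"squeeze":{"type":"number"}},"required":["moves"]}

```bash
mkdir -p pics; ls
python3 - <<'E'
from bench import r
import cv2
s=r.read_state(); print({k:s[k] for k in('time','ee_pos','eef_rot','width')})
for n in('scene','top'):
    im=r.camera(n); cv2.imwrite(f'pics/{n}0.png',im[:,:,::-1]); print(n,r.camera_info(n))
E
```

```text
pics
{'time': 0.0, 'ee_pos': array([ 0.17852035, -0.59855598,  0.22174966]), 'eef_rot': array([ 9.89511065e-01,  1.44455321e-01, -1.41653763e-04, -7.01473873e-04]), 'width': 0.08705148003158393}
scene {'fx': 370.8532653420476, 'fy': 370.8532653420476, 'cx': 322.2601491967311, 'cy': 196.93967544340296, 'origin': array([0.04868244, 0.46574136, 0.84784088]), 'attitude': array([-0.13157546,  0.32642059,  0.8641616 , -0.3596696 ])}
top {'fx': 371.2915807439382, 'fy': 371.2915807439382, 'cx': 317.92301629310026, 'cy': 198.0831898067211, 'origin': array([ 0.30970847, -0.01629274,  1.1328093 ]), 'attitude': array([ 0.07412449, -0.06184918, -0.69703785,  0.71050579])}
```

View pics/scene0.png

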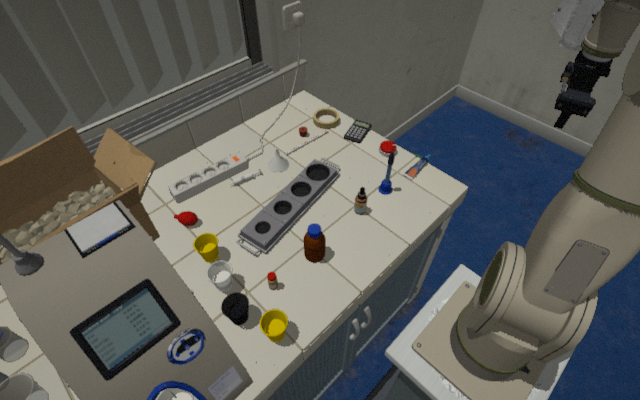

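View pics/top0.png

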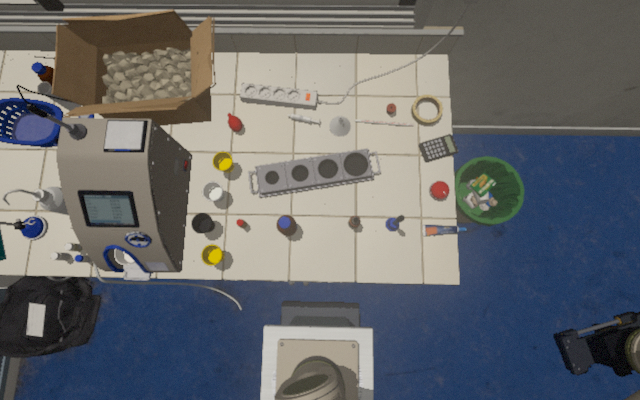

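The scene view shows the tray with recesses at about (263,228), (283,208), (301,190) and (318,171), growing in size from left to right. The bottle is at (315,245), the electrode at (387,180), the dropper at (361,202) and the vial at (272,281). In the top view the four recesses are near (271,177), (300,173), (328,168) and (356,163), with the loose parts along row 224. I'll enlarge both views to place pixels.

Run:
```python
import cv2
a=cv2.imread('pics/top0.png')[140:250,200:460]; cv2.imwrite('pics/top0c.png',cv2.resize(a,None,fx=3,fy=3,interpolation=cv2.INTER_CUBIC))
a=cv2.imread('pics/scene0.png')[135:295,235:435]; cv2.imwrite('pics/scene0c.png',cv2.resize(a,None,fx=3.5,fy=3.5,interpolation=cv2.INTER_CUBIC))
```

```text
(no output)
```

View pics/top0c.png

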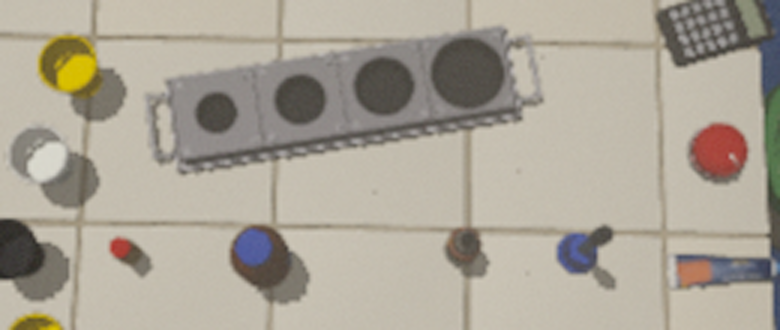

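View pics/scene0c.png

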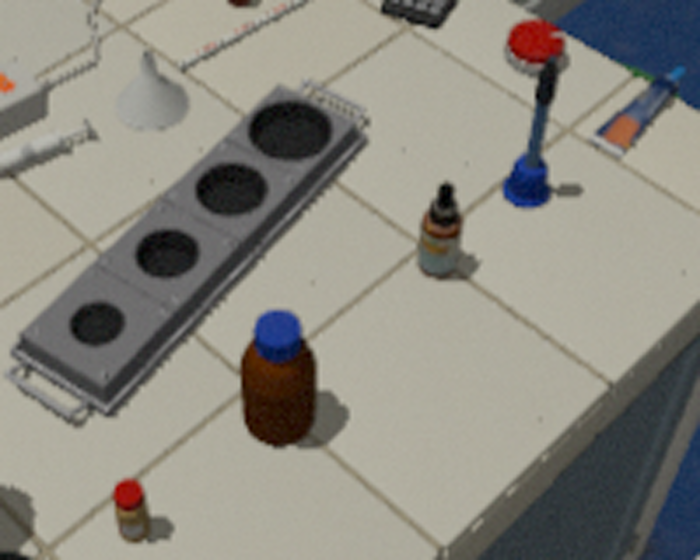

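The crops show recess mouths at top px (272,177), (300,173), (328,168.5) and (356,164), clearly ordered vial, dropper, electrode, bottle from left to right. The loose parts are upright. Next I triangulate with masks.

```bash
cat > h.py <<'E'
import numpy as np, cv2
from scipy.spatial.transform import Rotation as R
def ray(info,uv):
    d=np.array([(uv[0]-info['cx'])/info['fx'],-(uv[1]-info['cy'])/info['fy'],-1.])
    d=R.from_quat(info['attitude']).apply(d); return np.array(info['origin']),d/np.linalg.norm(d)
def onz(info,uv,z):
    o,d=ray(info,uv); return o+d*(z-o[2])/d[2]
def tri(rays):
    A=np.zeros((3,3));b=np.zeros(3)
    for o,d in rays:
        P=np.eye(3)-np.outer(d,d);A+=P;b+=P@o
    p=np.linalg.solve(A,b); return p,[np.linalg.norm(np.cross(p-o,d)) for o,d in rays]
def blobs(mask,amin=25):
    n,l,s,c=cv2.connectedComponentsWithStats(mask.astype(np.uint8))
    return [(c[i],s[i],(l==i)) for i in range(1,n) if s[i][4]>=amin]
E
cat > m.py <<'E'
from h import *; from bench import r
def run():
    out={}
    for n in('top','scene'):
        im=cv2.imread(f'pics/{n}0.png'); h=cv2.cvtColor(im,cv2.COLOR_BGR2HSV); x0,y0,x1,y1=(200,140,460,250) if n=='top' else (235,135,435,295)
        g=np.zeros(im.shape[:2],bool); g[y0:y1,x0:x1]=1
        H,S,V=h[...,0],h[...,1],h[...,2]
        for k,m in dict(dark=(V<75)&(S<90),blue=(H>105)&(H<130)&(S>130)&(V>60),red=((H<8)|(H>172))&(S>170)&(V>90)).items():
            for c,s,_ in blobs(m&g,10 if k!='dark' else 30): print(n,k,c.round(1),s.tolist())
run()
E
python3 m.py
```

```text
top dark [205.6 223.2] [200, 213, 15, 20, 225]
top red [239.2 222.5] [237, 220, 5, 5, 11]
scene dark [353.6 138.3] [344, 135, 21, 8, 83]
scene dark [390.9 157.8] [388, 151, 7, 14, 54]
scene dark [317.8 172.1] [306, 164, 24, 17, 308]
scene dark [290.6 216.6] [240, 172, 97, 78, 455]
scene dark [300.9 188.9] [291, 182, 21, 15, 230]
scene dark [361.7 194.2] [358, 190, 8, 9, 31]
scene dark [282.7 207.1] [274, 201, 18, 14, 186]
scene dark [262.3 227. ] [255, 221, 16, 13, 152]
scene dark [278.8 238.8] [265, 223, 30, 31, 39]
scene dark [407.6 271.2] [371, 230, 64, 65, 1541]
scene blue [418.8 145.1] [395, 135, 40, 31, 700]
scene blue [385.1 187.3] [379, 180, 13, 14, 129]
scene blue [313.8 230.5] [308, 224, 13, 14, 146]
scene blue [429.6 280. ] [422, 257, 13, 38, 290]
scene red [387.3 146.5] [380, 141, 16, 12, 133]
scene red [271.  275.7] [268, 272, 8, 8, 49]
```

```bash
cat > m2.py <<'E'
from h import *; from bench import r
im=cv2.imread('pics/top0.png'); h=cv2.cvtColor(im,cv2.COLOR_BGR2HSV)
for p in [(356,164),(328,168),(300,173),(272,177),(343,160),(284,222),(392,224),(239,222),(355,220),(354,223)]: print(p,h[p[1],p[0]])
g=np.zeros(im.shape[:2],bool); g[140:250,230:430]=1
H,S,V=[h[...,i].astype(int) for i in range(3)]
for k,m in dict(dark=(V<100),blue=(H>105)&(H<130)&(S>95),red=((H<8)|(H>170))&(S>140)).items():
    for c,s,_ in blobs(m&g,10): print('top',k,c.round(1),s.tolist())
E
python3 m2.py
```

```text
(356, 164) [24 31 82]
(328, 168) [18 32 80]
(300, 173) [18 41 81]
(272, 177) [20 29 78]
(343, 160) [  7  17 133]
(284, 222) [116 119 156]
(392, 224) [116 103 146]
(239, 222) [  2 170 171]
(355, 220) [18 40 82]
(354, 223) [ 18  38 101]
top dark [423.7 152.5] [419, 143, 11, 19, 80]
top dark [355.4 163.9] [344, 153, 24, 23, 437]
top dark [327.5 168.3] [318, 159, 20, 19, 289]
top dark [299.5 172.6] [292, 165, 16, 16, 210]
top dark [271.7 177. ] [266, 171, 13, 13, 133]
top dark [315.8 185.1] [262, 176, 110, 19, 174]
top dark [289.1 227.6] [278, 216, 19, 20, 170]
top dark [356.3 221. ] [354, 217, 6, 8, 37]
top dark [397.9 220.7] [393, 216, 11, 13, 57]
top dark [243.9 224.9] [241, 222, 6, 6, 18]
top blue [284.  222.1] [279, 217, 11, 11, 95]
top blue [392.  222.5] [390, 218, 6, 10, 31]
top red [239.6 222.3] [237, 220, 6, 6, 29]
```

Run:
```python
from h import *; from bench import r
T=r.camera_info('top');S=r.camera_info('scene')
D=dict(nV=((271.7,177),(262.3,227)),nD=((299.5,172.6),(282.7,207.1)),nE=((327.5,168.3),(300.9,188.9)),nB=((355.4,163.9),(317.8,172.1)),
 capB=((284,222.1),(313.8,230.5)),capV=((239.6,222.3),(271,275.7)),hold=((392,223.5),(385.1,187.3)),teat=((355.7,219.5),(362.5,189)),ehead=((400.5,217),(391.5,153)))
for k,(a,b) in D.items():
    p,e=tri([ray(T,a),ray(S,b)]); print(k,(p*1000).round(1),'res mm',(np.array(e)*1000).round(1), 'top@.029',(onz(T,a,.029)*1000).round(0)[:2],'scene@.029',(onz(S,b,.029)*1000).round(0)[:2])
```

```text
nV [588.6 148.7  29.6] res mm [0.6 0.6] top@.029 [588. 148.] scene@.029 [590. 149.]
nD [603.2  63.3  30.3] res mm [0.1 0.1] top@.029 [604.  63.] scene@.029 [604.  63.]
nE [618.7 -22.2  29.5] res mm [0.2 0.2] top@.029 [619. -22.] scene@.029 [619. -22.]
nB [ 634.  -107.9   29.4] res mm [0.1 0.1] top@.029 [ 634. -108.] scene@.029 [ 634. -108.]
capB [439.7  96.6 108.9] res mm [0.2 0.2] top@.029 [450. 105.] scene@.029 [482.  57.]
capV [444.7 234.   52.6] res mm [1.3 1.3] top@.029 [447. 239.] scene@.029 [458. 228.]
hold [ 453.6 -219.9   13.7] res mm [0.2 0.2] top@.029 [ 452. -217.] scene@.029 [ 446. -207.]
teat [ 452.9 -103.2   95.9] res mm [0.7 0.7] top@.029 [ 462. -109.] scene@.029 [ 490. -153.]
ehead [ 453.  -216.5  156.8] res mm [0.2 0.2] top@.029 [ 472. -243.] scene@.029 [ 528. -343.]
```

Triangulation agrees with the text: recess mouths at z 29.5 to 30 mm and 86.8 mm apart, the bottle cap near 109 mm and the electrode head near 157 mm. The row is yawed 10°. I'll keep tool x along the row (yaw 100°) so the fingers close across it. First I approach.

Call:
arm_command --moves '[3.1, -1.75, -0.5, 0, 3.1, -1.75, -0.5, 0, 3.1, -1.75, -0.5, 0, 3.1, -1.75, -0.5, 0, 3.1, -1.75, -0.5, 0, 3.1, -1.75, 0, 0, 3.1, -1.75, 0, 0, 3.1, -1.75, 0, 0, 3.1, -1.75, 0, 0, 3.1, -1.75, 0, 0, 3.1, -1.75, 0, 0, 0, 0, 0, 0]' --fingers 100 --squeeze 15

```text
time: 1.1
ee_pos: [0.4554, -0.3099, 0.2474]
eef_rot: [0.989, 0.149, 0.001, -0.001]
ft_force: [0.3, 0.1, -0.1]
width: 0.0873
grip_force: 0.0
```

Call:
arm_command --moves '[0, 0, 0, -7, 0, 0, 0, -7, 0, 0, 0, -7, 0, 0, 0, -7, 0, 0, 0, -7, 0, 0, 0, -7, 0, 0, 0, -7, 0, 0, 0, -7, 0, 0, 0, -7, 0, 0, 0, -7, 0, 0, 0, -7, 0, 0, 0, -6]'

```text
time: 2.1
ee_pos: [0.45, -0.3171, 0.2472]
eef_rot: [0.643, 0.766, -0.0, -0.0]
ft_force: [0.3, -0.6, -0.6]
width: 0.0868
grip_force: 0.0
```

```bash
cat > go.py <<'E'
import sys; from h import *; from bench import r
# usage: go.py x y z [yaw_deg] in mm -> remaining shift in tool axes (cm) and turn (deg)
def go(x,y,z,yaw=100):
    s=r.read_state(); q=R.from_quat(s['eef_rot']); M=q.as_matrix(); p=s['ee_pos']
    cy=np.degrees(np.arctan2(M[1,0],M[0,0]))
    d=M.T@(np.array([x,y,z])/1000-p)*100
    print('t %.1f'%s['time'],'pos',(p*1000).round(1),'yaw %.1f'%cy,'tilt %.2f'%np.degrees(np.arccos(-M[2,2])),'w %.1f'%(s['width']*1e3),'F',s['ft_force'].round(1),'grip %.1f'%s['grip_force'],'| shift cm',d.round(2),'turn %.1f'%(cy-yaw))
if __name__=='__main__': go(*map(float,sys.argv[1:]))
E
python3 go.py 440 97 230
```

```text
t 2.1 pos [ 450.  -317.1  247.2] yaw 100.0 tilt 0.04 w 86.8 F [ 0.3 -0.6 -0.6] grip 0.0 | shift cm [40.96  6.18  1.73] turn -0.0
```

Call:
arm_command --moves '[3.7, 0.55, 0, 0, 3.7, 0.55, 0, 0, 3.7, 0.55, 0, 0, 3.7, 0.55, 0, 0, 3.7, 0.55, 0, 0, 3.7, 0.55, 0, 0, 3.7, 0.55, 0, 0, 3.7, 0.55, 0, 0, 3.7, 0.55, 0, 0, 3.7, 0.55, 0, 0, 3.9, 0.7, 0, 0, 0, 0, 0, 0]'

```text
time: 3.1
ee_pos: [0.4422, 0.1042, 0.248]
eef_rot: [0.642, 0.767, 0.001, -0.0]
ft_force: [0.1, 0.5, -0.1]
width: 0.0869
grip_force: 0.0
```

```bash
python3 go.py 440 97 53
python3 - <<'E'
from bench import r
import cv2
im=r.camera('wrist'); cv2.imwrite('pics/w1.png',im[:,:,::-1]); print(r.camera_info('wrist'))
E
```

```text
t 3.1 pos [442.2 104.2 248. ] yaw 100.1 tilt 0.12 w 86.9 F [ 0.1  0.5 -0.1] grip 0.0 | shift cm [-0.7  -0.37 19.49] turn 0.1
{'fx': 285.17439571328464, 'fy': 285.17439571328464, 'cx': 321.2165321606563, 'cy': 201.58463072462823, 'origin': array([0.4310839 , 0.1704203 , 0.40970742]), 'attitude': array([-0.12944126, -0.0119802 ,  0.08642032,  0.98774134])}
```

View pics/w1.png

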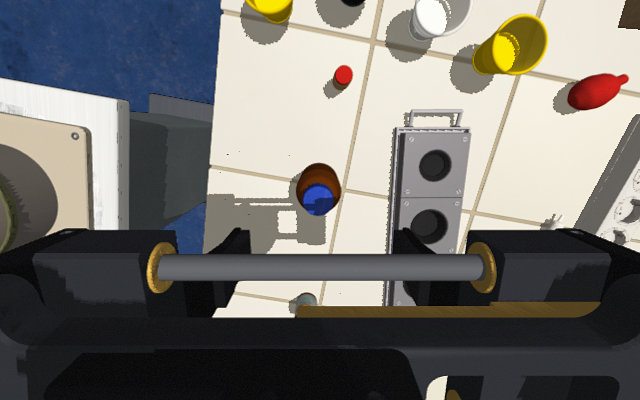

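The wrist view shows the bottle with its blue cap at about (319,199), the red vial cap at (343,75), and the vial and dropper nests at (434,165) and (429,225). I'll check those positions from this view.

Run:
```python
from h import *; from bench import r
I=r.camera_info('wrist'); h=cv2.cvtColor(cv2.imread('pics/w1.png'),cv2.COLOR_BGR2HSV); H,S,V=[h[...,i].astype(int) for i in range(3)]
g=np.zeros(H.shape,bool); g[20:225,250:480]=1
for k,m,z in (('blue',(H>105)&(H<130)&(S>110),.112),('red',((H<6)|(H>172))&(S>150),.052),('dark',(V<70)&(S<90),.029)):
    for c,s,_ in blobs(m&g,80): print(k,c.round(1),s,(onz(I,c,z)*1000).round(1))
```

```text
blue [317.7 199. ] [303 183  31  33 784] [441.   94.5 112. ]
red [343.1  74.8] [335  66  17  19 263] [446.7 230.9  52. ]
dark [399.  178.3] [394 133  11  92 383] [547.2 120.9  29. ]
dark [434.7 165.2] [419 150  32  31 766] [589.9 146.4  29. ]
dark [429.3 218. ] [411 210  36  15 427] [602.8  73.3  29. ]
```

Call:
arm_command --moves '[-0.4, -0.1, 0, 0, -0.45, -0.1, 3, 0, 0, 0, 3.5, 0, 0, 0, 3.5, 0, 0, 0, 3.5, 0, 0, 0, 2.5, 0, 0, 0, 2, 0, 0, 0, 1, 0, 0, 0, 0.5, 0, 0, 0, 0, 0]'

```text
time: 3.98
ee_pos: [0.4426, 0.0869, 0.0521]
eef_rot: [0.646, 0.763, -0.0, -0.0]
ft_force: [-0.1, -0.1, 0.7]
width: 0.0871
grip_force: 0.0
```

```bash
python3 go.py 440.5 95.5 53
```

```text
t 4.0 pos [442.6  86.9  52.1] yaw 99.5 tilt 0.07 w 87.1 F [-0.1 -0.1  0.7] grip 0.0 | shift cm [ 0.89 -0.06 -0.09] turn -0.5
```

Call:
arm_command --moves '[0.45, -0.05, 0, 0, 0.45, 0, 0, 0, 0, 0, 0, 0, 0, 0, 0, 0]'

```text
time: 4.32
ee_pos: [0.4412, 0.0971, 0.0533]
eef_rot: [0.645, 0.764, 0.0, 0.001]
ft_force: [0.7, -0.7, 1.3]
width: 0.0868
grip_force: 0.0
```

```bash
python3 go.py 440.5 95.5 53
```

```text
t 4.3 pos [441.2  97.1  53.3] yaw 99.6 tilt 0.09 w 86.8 F [ 0.7 -0.7  1.3] grip 0.0 | shift cm [-0.14 -0.09  0.03] turn -0.4
```

Call:
arm_command --moves '[0, 0, 0, 0, 0, 0, 0, 0, 0, 0, 0, 0, 0, 0, 0, 0, 0, 0, 0, 0, 0, 0, 0, 0, 0, 0, 0, 0, 0, 0, 0, 0]' --fingers 40 --squeeze 18

```text
time: 4.98
ee_pos: [0.4407, 0.0966, 0.0525]
eef_rot: [0.645, 0.764, -0.0, -0.0]
ft_force: [-0.3, -0.3, 0.7]
width: 0.056
grip_force: 18.0
```

```bash
python3 go.py 440.5 95.5 53
```

```text
t 5.0 pos [440.7  96.6  52.5] yaw 99.6 tilt 0.01 w 56.0 F [-0.3 -0.3  0.7] grip 18.0 | shift cm [-0.11 -0.04 -0.05] turn -0.4
```

Call:
arm_command --moves '[0, 0, -1, 0, 0, 0, -2, 0, 0, 0, -2, 0, 0, 0, -2, 0, 0, 0, -1.5, 0, 0, 0, -1, 0, 0, 0, 0, 0]'

```text
time: 5.57
ee_pos: [0.4418, 0.0969, 0.1497]
eef_rot: [0.645, 0.764, 0.001, 0.001]
ft_force: [0.4, -0.2, -2.1]
width: 0.0558
grip_force: 18.0
```

```bash
python3 go.py 634 -108 147
```

```text
t 5.6 pos [441.8  96.9 149.7] yaw 99.6 tilt 0.19 w 55.8 F [ 0.4 -0.2 -2.1] grip 18.0 | shift cm [-23.41  15.53   0.34] turn -0.4
```

Call:
arm_command --moves '[-1, 0.7, 0, 0, -2.2, 1.45, 0, 0, -2.2, 1.45, 0, 0, -2.2, 1.45, 0, 0, -2.2, 1.45, 0, 0, -2.2, 1.45, 0, 0, -2.2, 1.45, 0, 0, -2.2, 1.45, 0, 0, -2.2, 1.45, 0, 0, -2.2, 1.45, 0, 0, -1.6, 1.05, 0, 0, -1, 0.7, 0, 0]'

```text
time: 6.57
ee_pos: [0.633, -0.1117, 0.1447]
eef_rot: [0.646, 0.763, -0.001, -0.001]
ft_force: [0.2, 0.9, -1.3]
width: 0.0558
grip_force: 18.0
```

Call:
arm_command --moves '[0, 0, 0, 0, 0, 0, 0, 0, 0, 0, 0, 0, 0, 0, 0, 0]'

```text
time: 6.9
ee_pos: [0.632, -0.1073, 0.1471]
eef_rot: [0.645, 0.764, -0.0, -0.0]
ft_force: [0.1, -0.6, -1.2]
width: 0.0557
grip_force: 18.0
```

```bash
python3 go.py 634 -108 64;  python3 - <<'E'
from bench import r
import cv2
for n in('top','scene','wrist'): cv2.imwrite(f'pics/{n}2.png',r.camera(n)[:,:,::-1])
E
```

```text
t 6.9 pos [ 632.  -107.3  147.1] yaw 99.7 tilt 0.05 w 55.7 F [ 0.1 -0.6 -1.2] grip 18.0 | shift cm [-0.11  0.19  8.31] turn -0.3
```

View pics/wrist2.png

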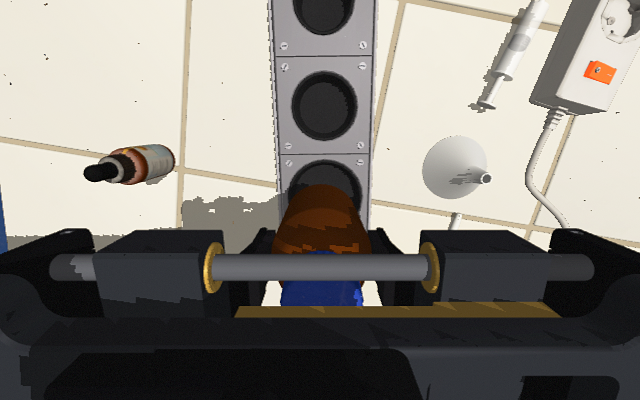

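The wrist view shows the bottle held upright over the rightmost nest, whose mouth is at about (325,190), with the empty electrode nest at (323,105). I lower it.

Call:
arm_command --moves '[-0.1, 0.2, 1, 0, 0, 0, 1.5, 0, 0, 0, 1.5, 0, 0, 0, 1.2, 0, 0, 0, 1, 0, 0, 0, 0.7, 0, 0, 0, 0.5, 0, 0, 0, 0.4, 0, 0, 0, 0.2, 0, 0, 0, 0, 0, 0, 0, 0, 0]'

```text
time: 7.97
ee_pos: [0.635, -0.1089, 0.068]
eef_rot: [0.645, 0.764, 0.0, 0.0]
ft_force: [-0.4, 0.1, -1.9]
width: 0.0556
grip_force: 18.0
```

```bash
python3 go.py 634 -108 63.5
```

```text
t 8.0 pos [ 635.  -108.9   68. ] yaw 99.6 tilt 0.04 w 55.6 F [-0.4  0.1 -1.9] grip 18.0 | shift cm [ 0.1  -0.09  0.45] turn -0.4
```

Call:
arm_command --moves '[0, 0, 0.15, 0, 0, 0, 0.15, 0, 0, 0, 0.1, 0, 0, 0, 0.1, 0, 0, 0, 0, 0, 0, 0, 0, 0]'

```text
time: 8.47
ee_pos: [0.6349, -0.109, 0.0635]
eef_rot: [0.645, 0.764, -0.0, 0.0]
ft_force: [-3.0, 0.1, 6.9]
width: 0.0556
grip_force: 18.0
```

```bash
python3 go.py 634 -108 63.5
```

```text
t 8.5 pos [ 634.9 -109.    63.5] yaw 99.6 tilt 0.04 w 55.6 F [-3.   0.1  6.9] grip 18.0 | shift cm [ 0.11 -0.07  0.  ] turn -0.4
```

The bottle is down at the expected height with light contact. I release it and rise.

Call:
arm_command --moves '[0, 0, 0, 0, 0, 0, 0, 0, 0, 0, 0, 0, 0, 0, 0, 0, 0, 0, 0, 0, 0, 0, -1, 0, 0, 0, -3, 0, 0, 0, -3, 0, 0, 0, -3, 0, 0, 0, -3, 0, 0, 0, -3, 0, 0, 0, -1, 0]' --fingers 100

```text
time: 9.47
ee_pos: [0.6363, -0.1085, 0.2385]
eef_rot: [0.645, 0.764, 0.002, 0.003]
ft_force: [0.3, 1.1, 0.5]
width: 0.0867
grip_force: 0.0
```

```bash
python3 go.py 453 -218.5 232
python3 - <<'E'
from bench import r
import cv2
cv2.imwrite('pics/wrist3.png',r.camera('wrist')[:,:,::-1])
E
```

```text
t 9.5 pos [ 636.3 -108.5  238.5] yaw 99.6 tilt 0.37 w 86.7 F [0.3 1.1 0.5] grip 0.0 | shift cm [ -7.78 -19.91   0.54] turn -0.4
```

View pics/wrist3.png

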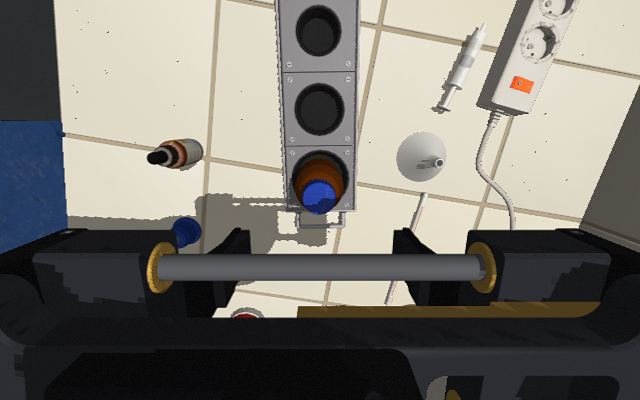

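The bottle stands centred in the right-hand nest, its cap at (320,197). Next is the electrode.

Call:
arm_command --moves '[-0.8, -2, 0, 0, -1, -2.5, 0, 0, -1, -2.5, 0, 0, -1, -2.5, 0, 0, -1, -2.5, 0, 0, -1, -2.5, 0, 0, -1, -2.5, 0, 0, -0.7, -1.9, 0, 0, -0.3, -1, 0, 0, 0, 0, 0, 0, 0, 0, 0, 0, 0, 0, 0, 0]'

```text
time: 10.52
ee_pos: [0.4525, -0.2179, 0.2325]
eef_rot: [0.645, 0.764, 0.0, 0.0]
ft_force: [-0.0, -0.1, -0.2]
width: 0.0869
grip_force: 0.0
```

Run:
```python
from h import *; from bench import r
from go import go
go(453,-218.5,116)
I=r.camera_info('wrist'); im=r.camera('wrist')[:,:,::-1]; cv2.imwrite('pics/wrist4.png',im)
```

```text
t 10.5 pos [ 452.5 -217.9  232.5] yaw 99.7 tilt 0.04 w 86.9 F [-0.  -0.1 -0.2] grip 0.0 | shift cm [-0.07  0.03 11.65] turn -0.3
```

View pics/wrist4.png

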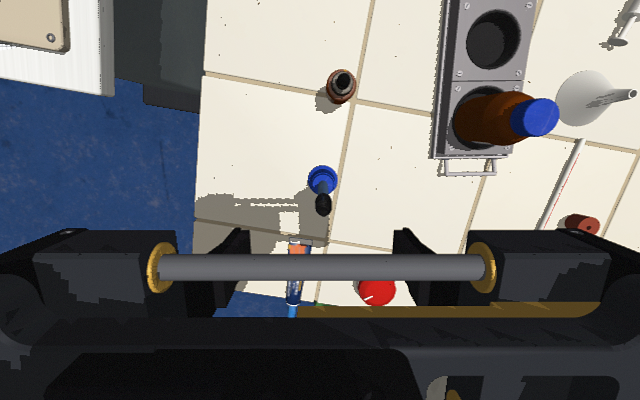

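The electrode's holder is at (322,180) and its head runs to about (323,206), between the fingers. The dropper's teat is at (342,80). A quick numeric check follows.

Run:
```python
from h import *; from bench import r
I=r.camera_info('wrist'); h=cv2.cvtColor(cv2.imread('pics/wrist4.png'),cv2.COLOR_BGR2HSV); H,S,V=[h[...,i].astype(int) for i in range(3)]
g=np.zeros(H.shape,bool); g[60:225,290:365]=1
for k,m in (('blue',(H>105)&(H<130)&(S>150)),('dark',(V<60))):
    for c,s,_ in blobs(m&g,40): print(k,c.round(1),s)
for uv,z in (((322,180),.02),((323,207),.158),((342,79),.1)): print(uv,(onz(I,uv,z)*1000).round(1))
```

```text
blue [322.  177.9] [308 166  29  28 533]
dark [342.5  81. ] [335  73  15  17 184]
dark [337.2  90.6] [331  82  20  14  65]
dark [334.4  98.2] [326  87  22  17  79]
dark [322.8 204.1] [315 193  16  24 302]
(322, 180) [ 454.8 -216.7   20. ]
(323, 207) [ 454.7 -214.5  158. ]
(342, 79) [ 454.1 -101.9  100. ]
```

Call:
arm_command --moves '[0, 0.15, 1, 0, 0, 0, 2.5, 0, 0, 0, 2.5, 0, 0, 0, 2, 0, 0, 0, 1.5, 0, 0, 0, 1.2, 0, 0, 0, 0.7, 0, 0, 0, 0.3, 0, 0, 0, 0, 0, 0, 0, 0, 0]'

```text
time: 11.4
ee_pos: [0.4536, -0.2187, 0.1161]
eef_rot: [0.645, 0.764, 0.0, 0.0]
ft_force: [-0.1, -0.8, 0.6]
width: 0.0867
grip_force: 0.0
```

Call:
arm_command --moves '[0, 0, 0, 0, 0, 0, 0, 0, 0, 0, 0, 0, 0, 0, 0, 0, 0, 0, 0, 0, 0, 0, 0, 0, 0, 0, 0, 0, 0, 0, 0, 0, 0, 0, 0, 0, 0, 0, 0, 0, 0, 0, 0, 0]' --fingers 5 --squeeze 15

```text
time: 12.32
ee_pos: [0.453, -0.2187, 0.1155]
eef_rot: [0.645, 0.764, -0.0, 0.0]
ft_force: [-0.5, 0.7, 0.3]
width: 0.0215
grip_force: 0.0
```

```bash
python3 go.py 454 -218 200
```

```text
t 12.3 pos [ 453.  -218.7  115.5] yaw 99.6 tilt 0.00 w 21.5 F [-0.5  0.7  0.3] grip 0.0 | shift cm [ 0.05  0.11 -8.45] turn -0.4
```

Still closing; a few more rows.

Call:
arm_command --moves '[0, 0, 0, 0, 0, 0, 0, 0, 0, 0, 0, 0, 0, 0, 0, 0]'

```text
time: 12.65
ee_pos: [0.4531, -0.2187, 0.1155]
eef_rot: [0.645, 0.764, 0.0, 0.0]
ft_force: [-0.0, 0.5, -0.6]
width: 0.016
grip_force: 15.0
```

```bash
python3 go.py 454 -218 240
```

```text
t 12.7 pos [ 453.1 -218.7  115.5] yaw 99.6 tilt 0.01 w 16.0 F [-0.   0.5 -0.6] grip 15.0 | shift cm [  0.05   0.1  -12.45] turn -0.4
```

Call:
arm_command --moves '[0, 0, -0.5, 0, 0, 0, -1, 0, 0, 0, -1.5, 0, 0, 0, -1.5, 0, 0, 0, -1.5, 0, 0, 0, -1, 0, 0, 0, -0.5, 0, 0, 0, 0, 0, 0, 0, 0, 0]'

```text
time: 13.4
ee_pos: [0.4529, -0.2187, 0.1903]
eef_rot: [0.645, 0.764, -0.0, -0.0]
ft_force: [-0.4, 0.8, -1.7]
width: 0.0157
grip_force: 15.0
```

```bash
python3 go.py 618.7 -23.5 190
```

```text
t 13.4 pos [ 452.9 -218.7  190.3] yaw 99.6 tilt 0.01 w 15.7 F [-0.4  0.8 -1.7] grip 15.0 | shift cm [16.48 19.61  0.03] turn -0.4
```

Call:
arm_command --moves '[0.8, 0.95, 0, 0, 1.2, 1.4, 0, 0, 1.55, 1.85, 0, 0, 1.55, 1.85, 0, 0, 1.55, 1.85, 0, 0, 1.55, 1.85, 0, 0, 1.55, 1.85, 0, 0, 1.55, 1.85, 0, 0, 1.55, 1.85, 0, 0, 1.55, 1.85, 0, 0, 1.2, 1.4, 0, 0, 0.9, 1.05, 0, 0]'

```text
time: 14.4
ee_pos: [0.619, -0.0213, 0.1891]
eef_rot: [0.645, 0.764, -0.0, -0.001]
ft_force: [-0.7, -0.7, -1.5]
width: 0.0156
grip_force: 15.0
```

Call:
arm_command --moves '[0, 0, 0, 0, 0, 0, 0, 0, 0, 0, 0, 0, 0, 0, 0, 0]'

```text
time: 14.73
ee_pos: [0.6182, -0.0246, 0.1901]
eef_rot: [0.646, 0.763, -0.001, -0.0]
ft_force: [-0.4, 0.4, -1.6]
width: 0.0159
grip_force: 15.0
```

Run:
```python
from h import *; from bench import r
from go import go
go(618.7,-23.5,126.5)
for n in('scene','wrist'): cv2.imwrite(f'pics/{n}5.png',r.camera(n)[:,:,::-1])
a=cv2.imread('pics/scene5.png')[100:250,240:400]; b=cv2.imread('pics/wrist5.png')[:240,230:430]
cv2.imwrite('pics/c5.png',np.hstack([cv2.resize(a,(427,400)),cv2.resize(b,(333,400))]))
```

```text
t 14.7 pos [618.2 -24.6 190.1] yaw 99.5 tilt 0.06 w 15.9 F [-0.4  0.4 -1.6] grip 15.0 | shift cm [0.1  0.07 6.36] turn -0.5
```

View pics/c5.png

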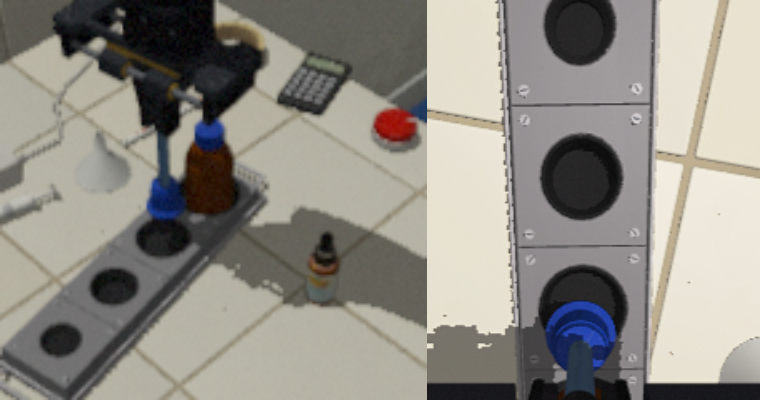

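The electrode hangs upright over its nest, with the holder at wrist px (323,203) and the nest mouth at (324,185). I check lateral alignment by ray.

Run:
```python
from h import *; from bench import r
I=r.camera_info('wrist'); h=cv2.cvtColor(cv2.imread('pics/wrist5.png'),cv2.COLOR_BGR2HSV); H,S,V=[h[...,i].astype(int) for i in range(3)]
g=np.zeros(H.shape,bool); g[150:232,280:370]=1
for c,s,m in blobs((H>105)&(H<130)&(S>110)&g,100):
    (cx,cy),rad=cv2.minEnclosingCircle(np.argwhere(m)[:,::-1].astype(np.float32)); print(c.round(1),s,cx,cy,rad)
    for z in (.075,.085,.095,.11): print(z,(onz(I,(s[0]+s[2]/2-.5,cy),z)*1000).round(1),'dia',2*rad/I['fx']*(I['origin'][2]-z)*1000)
print((onz(I,(323.7,185),.029)*1000).round(1))
```

```text
[321.9 199.7] [ 301  180   43   52 1289] 322.0 205.42156982421875 25.59807014465332
0.075 [621.5 -31.3  75. ] dia 49.81273227693879
0.085 [621.  -28.5  85. ] dia 48.01747502176853
0.095 [620.5 -25.7  95. ] dia 46.22221776659829
0.11 [619.7 -21.6 110. ] dia 43.529331883842914
[621.6 -19.6  29. ]
```

Run:
```python
from h import *; from bench import r
I=r.camera_info('wrist'); im=cv2.imread('pics/wrist5.png').astype(int)
p=onz(I,(322,179.5),.075)*1000; print('foot rim front',p.round(1),'centre y',p[1]-21)
g=cv2.cvtColor(im.astype(np.uint8),cv2.COLOR_BGR2GRAY); print(g[150:185,322]); print(g[100:150:2,322])
```

```text
foot rim front [617.1  -5.1  75. ] centre y -26.1007078551124
[144 143 143 143 143 142 142 147 113  55  40  20  14  25  41  40  40  40
  38  39  39  41  41  41  40  38  39  40  40  40  34  73  73  68  70]
[ 39  38  39  38  36  39  38  38  38  40  37  37  38  26  27  39 121 147
 145 144 145 145 145 149 121]
```

Run:
```python
from h import *; from bench import r
I=r.camera_info('wrist')
print('nest centre y',(onz(I,(322,158.5),.029)*1000)[1]-28.5)
print('mid nest edge (dropper) back', (onz(I,(322,131),.029)*1000)[1]+24)
```

```text
nest centre y -18.33970527960372
mid nest edge (dropper) back 63.87351109430072
```

Run:
```python
from h import *; from bench import r
S=r.camera_info('scene')
def cen(f,box):
    h=cv2.cvtColor(cv2.imread(f),cv2.COLOR_BGR2HSV); H,Sa,V=[h[...,i].astype(int) for i in range(3)]
    g=np.zeros(H.shape,bool); x0,y0,x1,y1=box; g[y0:y1,x0:x1]=1
    return [(c.round(1),s) for c,s,_ in blobs((H>105)&(H<130)&(Sa>130)&(V>50)&g,30)]
for c,s in cen('pics/scene5.png',(285,130,330,190)): print(c,s,(onz(S,c,.0883)*1000).round(1))
for c,s in cen('pics/scene0.png',(375,175,400,200)): print(c,s,(onz(S,c,.0137)*1000).round(1))
```

```text
[317.8 150.3] [313 145  11  11  93] [ 659.1 -132.6   88.3]
[301.5 174.7] [295 167  14  16 161] [617.3 -25.8  88.3]
[385.1 187.3] [379 180  13  14 129] [ 453.8 -219.8   13.7]
```

Run:
```python
from h import *; from bench import r
I=r.camera_info('wrist'); I4=dict(I); I4['origin']=I['origin']+np.array([452.5-618.2,-217.9+24.6,232.5-190.1])/1000
im=cv2.imread('pics/wrist4.png'); print(im[158:172,322].tolist()); print(im[175,300:345].tolist()[::2])
p=onz(I4,(322,165),0)*1000; print('foot rim',p.round(1),'centre',p[1]-21)
im=cv2.imread('pics/wrist5.png'); print(im[176:186,322].tolist())
# top view at start: holder blob lower edge
im=cv2.imread('pics/top0.png'); print(im[214:236,391].tolist())
```

```text
[[227, 240, 245], [227, 240, 244], [227, 240, 244], [228, 241, 244], [228, 240, 244], [228, 243, 246], [233, 251, 255], [167, 124, 115], [175, 67, 39], [180, 72, 42], [176, 68, 36], [72, 31, 19], [68, 30, 16], [69, 30, 12]]
[[222, 236, 241], [223, 236, 241], [224, 237, 241], [226, 239, 245], [118, 101, 102], [145, 55, 31], [73, 31, 15], [94, 35, 16], [119, 46, 21], [108, 41, 21], [192, 76, 40], [188, 74, 40], [196, 78, 42], [175, 67, 33], [109, 42, 18], [167, 63, 28], [93, 35, 17], [183, 73, 39], [168, 81, 65], [153, 189, 207], [148, 177, 193], [209, 226, 231], [224, 236, 240]]
foot rim [ 452.  -199.8    0. ] centre -220.8496340160041
[[40, 39, 39], [40, 40, 41], [39, 40, 41], [36, 40, 43], [73, 33, 22], [177, 70, 39], [171, 70, 43], [166, 65, 38], [171, 68, 37], [147, 56, 26]]
[[176, 189, 196], [173, 187, 194], [157, 173, 181], [147, 140, 148], [143, 91, 83], [133, 88, 82], [153, 97, 88], [158, 99, 90], [157, 97, 87], [157, 96, 85], [160, 100, 89], [154, 93, 84], [131, 87, 84], [97, 80, 80], [86, 79, 80], [108, 80, 79], [125, 94, 93], [146, 154, 159], [175, 189, 196], [176, 190, 197], [177, 191, 197], [176, 191, 197]]
```

Measured in one view, the holder sits about 4 to 5 mm short of the nest centre along the row. I correct that and lower.

Call:
arm_command --moves '[0.25, 0.1, 0, 0, 0.2, 0.05, 0.5, 0, 0, 0, 1, 0, 0, 0, 1, 0, 0, 0, 0.8, 0, 0, 0, 0.5, 0, 0, 0, 0.4, 0, 0, 0, 0.3, 0, 0, 0, 0.3, 0, 0, 0, 0.3, 0, 0, 0, 0, 0, 0, 0, 0, 0]'

```text
time: 15.83
ee_pos: [0.6195, -0.0187, 0.1396]
eef_rot: [0.645, 0.764, -0.0, 0.0]
ft_force: [-0.1, 0.1, -1.2]
width: 0.0158
grip_force: 15.0
```

```bash
python3 go.py 619.5 -20 126.5
```

```text
t 15.8 pos [619.5 -18.7 139.6] yaw 99.6 tilt 0.01 w 15.8 F [-0.1  0.1 -1.2] grip 15.0 | shift cm [-0.13 -0.02  1.31] turn -0.4
```

Call:
arm_command --moves '[-0.1, 0, 0.2, 0, 0, 0, 0.2, 0, 0, 0, 0.2, 0, 0, 0, 0.2, 0, 0, 0, 0.2, 0, 0, 0, 0.1, 0, 0, 0, 0.1, 0, 0, 0, 0, 0, 0, 0, 0, 0]'

```text
time: 16.58
ee_pos: [0.6197, -0.0196, 0.1276]
eef_rot: [0.645, 0.764, 0.0, 0.0]
ft_force: [0.6, 0.3, -0.6]
width: 0.016
grip_force: 15.0
```

```bash
python3 go.py 619.5 -20 126.5
```

```text
t 16.6 pos [619.7 -19.6 127.6] yaw 99.6 tilt 0.01 w 16.0 F [ 0.6  0.3 -0.6] grip 15.0 | shift cm [-0.03 -0.02  0.11] turn -0.4
```

Call:
arm_command --moves '[0, 0, 0.1, 0, 0, 0, 0.05, 0, 0, 0, 0, 0, 0, 0, 0, 0]'

```text
time: 16.92
ee_pos: [0.62, -0.0195, 0.1265]
eef_rot: [0.645, 0.764, 0.0, 0.0]
ft_force: [0.4, 0.5, 2.3]
width: 0.0159
grip_force: 15.0
```

```bash
python3 go.py 619.5 -20 126.5
```

```text
t 16.9 pos [620.  -19.5 126.5] yaw 99.6 tilt 0.06 w 15.9 F [0.4 0.5 2.3] grip 15.0 | shift cm [-0.04 -0.06  0.  ] turn -0.4
```

On the floor at the expected height. Release and rise.

Call:
arm_command --moves '[0, 0, 0, 0, 0, 0, 0, 0, 0, 0, 0, 0, 0, 0, 0, 0, 0, 0, 0, 0, 0, 0, -1, 0, 0, 0, -2, 0, 0, 0, -2.5, 0, 0, 0, -2.5, 0, 0, 0, -2, 0, 0, 0, -1, 0, 0, 0, 0, 0]' --fingers 100

```text
time: 17.92
ee_pos: [0.6207, -0.0193, 0.2389]
eef_rot: [0.645, 0.764, 0.001, 0.002]
ft_force: [0.1, 0.1, -0.1]
width: 0.0843
grip_force: 0.0
```

Run:
```python
from h import *; from bench import r
from go import go
go(454,-103,225)
for n in('scene','wrist'): cv2.imwrite(f'pics/{n}6.png',r.camera(n)[:,:,::-1])
a=cv2.imread('pics/scene6.png')[100:250,240:400]; b=cv2.imread('pics/wrist6.png')[:240,230:430]
cv2.imwrite('pics/c6.png',np.hstack([cv2.resize(a,(427,400)),cv2.resize(b,(333,400))]))
```

```text
t 17.9 pos [620.7 -19.3 238.9] yaw 99.6 tilt 0.23 w 84.3 F [ 0.1  0.1 -0.1] grip 0.0 | shift cm [ -5.47 -17.84   1.32] turn -0.4
```

View pics/c6.png

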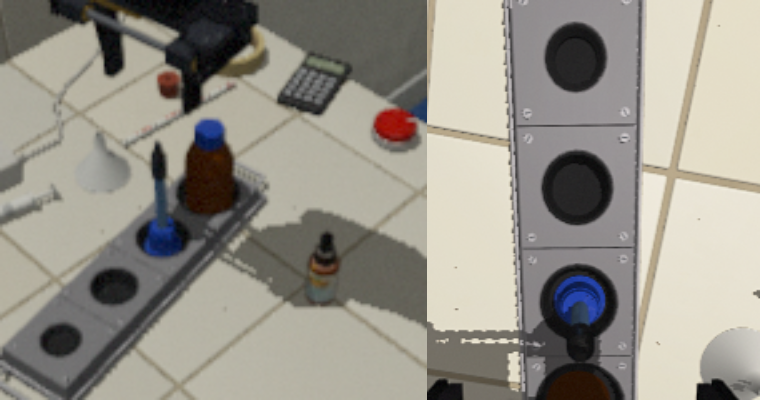

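Electrode and bottle stand upright in their nests. Next is the dropper.

Call:
arm_command --moves '[-0.3, -1, 0, 0, -0.7, -2.3, 0, 0, -0.8, -2.6, 0, 0, -0.8, -2.6, 0, 0, -0.8, -2.6, 0, 0, -0.8, -2.6, 0.5, 0, -0.7, -2.2, 0.5, 0, -0.4, -1.3, 0.5, 0, -0.2, -0.6, 0, 0, 0, 0, 0, 0, 0, 0, 0, 0, 0, 0, 0, 0]'

```text
time: 19.02
ee_pos: [0.4541, -0.1029, 0.221]
eef_rot: [0.645, 0.764, 0.0, -0.0]
ft_force: [0.2, 0.5, 0.2]
width: 0.087
grip_force: 0.0
```

Run:
```python
from h import *; from bench import r
from go import go
go(454,-103,37)
I=r.camera_info('wrist'); im=r.camera('wrist')[:,:,::-1]; cv2.imwrite('pics/wrist7.png',im)
cv2.imwrite('pics/c7.png',cv2.resize(im[130:240,270:380],None,fx=4,fy=4,interpolation=cv2.INTER_CUBIC))
```

```text
t 19.0 pos [ 454.1 -102.9  221. ] yaw 99.7 tilt 0.04 w 87.0 F [0.2 0.5 0.2] grip 0.0 | shift cm [-0.02 -0.02 18.4 ] turn -0.3
```

View pics/c7.png

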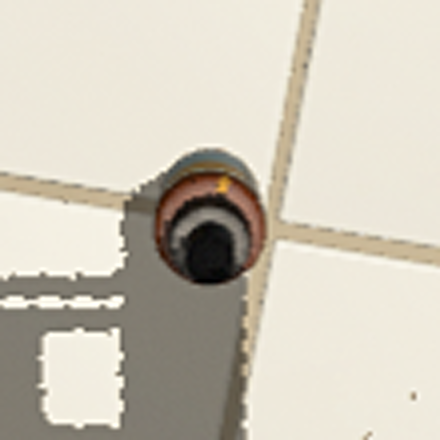

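The dropper's foot rim front is at px (322.5,167), its shoulder circle at (322.5,186) and the teat at (322.5,192).

Run:
```python
from h import *; from bench import r
I=r.camera_info('wrist')
p=onz(I,(322.5,167),0)*1000; print(p.round(1),'centre',p[1]-16.5)
print((onz(I,(322.5,192),.102)*1000).round(1),(onz(I,(322.5,187),.065)*1000).round(1))
```

```text
[454.3 -85.6   0. ] centre -102.09043271365763
[455.5 -96.5 102. ] [456.2 -99.1  65. ]
```

Call:
arm_command --moves '[0, 0.1, 1.5, 0, 0, 0, 3, 0, 0, 0, 3, 0, 0, 0, 3, 0, 0, 0, 2.5, 0, 0, 0, 2, 0, 0, 0, 1.5, 0, 0, 0, 1, 0, 0, 0, 0.6, 0, 0, 0, 0.3, 0, 0, 0, 0, 0, 0, 0, 0, 0]'

```text
time: 20.07
ee_pos: [0.4549, -0.1034, 0.0377]
eef_rot: [0.645, 0.764, 0.0, 0.0]
ft_force: [-0.0, -0.8, 1.3]
width: 0.0871
grip_force: 0.0
```

Call:
arm_command --moves '[0, 0, 0, 0, 0, 0, 0, 0, 0, 0, 0, 0, 0, 0, 0, 0, 0, 0, 0, 0, 0, 0, 0, 0, 0, 0, 0, 0, 0, 0, 0, 0, 0, 0, 0, 0, 0, 0, 0, 0, 0, 0, 0, 0, 0, 0, 0, 0]' --fingers 20 --squeeze 12

```text
time: 21.07
ee_pos: [0.4543, -0.1034, 0.037]
eef_rot: [0.645, 0.764, 0.0, 0.0]
ft_force: [-0.8, 0.1, -0.9]
width: 0.0322
grip_force: 12.0
```

```bash
python3 go.py 603.5 62.5 110
```

```text
t 21.1 pos [ 454.3 -103.4   37. ] yaw 99.6 tilt 0.00 w 32.2 F [-0.8  0.1 -0.9] grip 12.0 | shift cm [13.87 17.48 -7.3 ] turn -0.4
```

Call:
arm_command --moves '[0, 0, -0.5, 0, 0, 0, -1.2, 0, 0, 0, -1.8, 0, 0, 0, -2, 0, 0, 0, -2, 0, 0, 0, -1.8, 0, 0, 0, -1.2, 0, 0, 0, -0.5, 0, 0, 0, 0, 0]'

```text
time: 21.82
ee_pos: [0.4549, -0.1036, 0.1483]
eef_rot: [0.645, 0.764, 0.0, 0.001]
ft_force: [0.7, 0.0, -0.5]
width: 0.032
grip_force: 12.0
```

Call:
arm_command --moves '[0.7, 0.9, 0, 0, 1, 1.3, 0, 0, 1.3, 1.6, 0, 0, 1.3, 1.6, 0, 0, 1.3, 1.6, 0, 0, 1.3, 1.6, 0, 0, 1.3, 1.6, 0, 0, 1.3, 1.6, 0, 0, 1.3, 1.6, 0, 0, 1.3, 1.6, 0, 0, 1, 1.4, 0, 0, 0.7, 1.1, 0, 0]'

```text
time: 22.82
ee_pos: [0.6038, 0.0636, 0.1455]
eef_rot: [0.645, 0.764, -0.0, -0.001]
ft_force: [0.4, 0.2, -1.5]
width: 0.0321
grip_force: 12.0
```

Call:
arm_command --moves '[0, 0, 1, 0, 0, 0, 1.5, 0, 0, 0, 1.2, 0, 0, 0, 0.8, 0, 0, 0, 0, 0, 0, 0, 0, 0, 0, 0, 0, 0]'

```text
time: 23.4
ee_pos: [0.6041, 0.0616, 0.1026]
eef_rot: [0.646, 0.764, 0.0, 0.0]
ft_force: [0.3, 0.4, -0.2]
width: 0.0318
grip_force: 12.0
```

Run:
```python
from h import *; from bench import r
from go import go
go(603.5,62.5,48)
I=r.camera_info('wrist'); im=r.camera('wrist')[:,:,::-1]; cv2.imwrite('pics/wrist8.png',im)
cv2.imwrite('pics/c8.png',cv2.resize(im[50:240,240:400],None,fx=3,fy=3,interpolation=cv2.INTER_CUBIC))
```

```text
t 23.4 pos [604.1  61.6 102.6] yaw 99.6 tilt 0.04 w 31.8 F [ 0.3  0.4 -0.2] grip 12.0 | shift cm [ 0.09 -0.04  5.46] turn -0.4
```

View pics/c8.png

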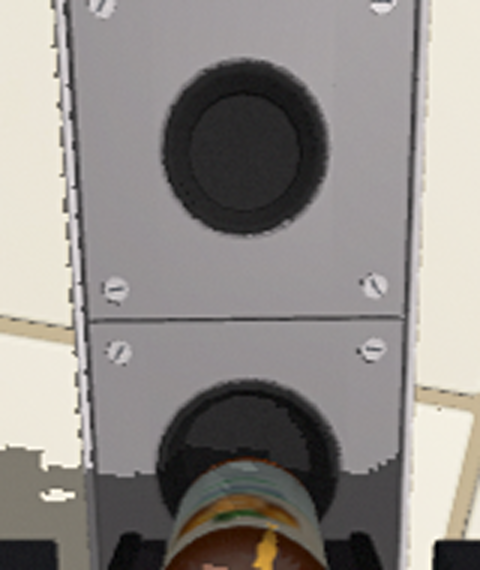

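Dropper foot front rim is at px (321.7,203). The nest mouth front edge is at (323.3,176), and the vial nest mouth is centred at (321.7,99) with the floor ring inside it.

Run:
```python
from h import *; from bench import r
I=r.camera_info('wrist'); f=lambda u,v,z:(onz(I,(u,v),z)*1000).round(1)
print('foot',f(321.7,203,.0656)-[0,16.5,0],'nest',f(323.3,176,.029)-[0,24,0])
print('nest block front edge y',f(322,157,.029),'vial mouth',f(321.7,50+147/3,.029),'vial floor',f(321.7,50+151/3,.021))
print('mouth l/r',f(240+158/3,203,.029),f(240+343/3,203,.029))
```

```text
foot [602.8  61.9  65.6] nest [602.   67.9  29. ]
nest block front edge y [598.3 107.3  29. ] vial mouth [590.6 151.6  29. ] vial floor [590.7 151.3  21. ]
mouth l/r [580.1  64.5  29. ] [632.2  73.3  29. ]
```

Call:
arm_command --moves '[0.25, 0, 0.5, 0, 0, 0, 1, 0, 0, 0, 1, 0, 0, 0, 0.6, 0, 0, 0, 0.5, 0, 0, 0, 0.4, 0, 0, 0, 0.3, 0, 0, 0, 0.3, 0, 0, 0, 0.2, 0, 0, 0, 0.2, 0, 0, 0, 0, 0, 0, 0, 0, 0]'

```text
time: 24.45
ee_pos: [0.6035, 0.0643, 0.0521]
eef_rot: [0.645, 0.764, 0.0, 0.0]
ft_force: [-0.4, -0.4, -0.5]
width: 0.0322
grip_force: 12.0
```

```bash
python3 go.py 603.5 64 48
```

```text
t 24.4 pos [603.5  64.3  52.1] yaw 99.6 tilt 0.01 w 32.2 F [-0.4 -0.4 -0.5] grip 12.0 | shift cm [-0.03 -0.    0.41] turn -0.4
```

Call:
arm_command --moves '[0, 0, 0.15, 0, 0, 0, 0.15, 0, 0, 0, 0.1, 0, 0, 0, 0.1, 0, 0, 0, 0.05, 0, 0, 0, 0, 0, 0, 0, 0, 0]'

```text
time: 25.03
ee_pos: [0.6041, 0.0644, 0.0476]
eef_rot: [0.645, 0.764, 0.0, 0.001]
ft_force: [-1.5, -1.4, 7.8]
width: 0.0317
grip_force: 12.0
```

```bash
python3 go.py 603.5 64 48
```

```text
t 25.0 pos [604.1  64.4  47.6] yaw 99.6 tilt 0.09 w 31.7 F [-1.5 -1.4  7.8] grip 12.0 | shift cm [-0.03 -0.06 -0.04] turn -0.4
```

Call:
arm_command --moves '[0, 0, 0, 0, 0, 0, 0, 0, 0, 0, 0, 0, 0, 0, 0, 0, 0, 0, 0, 0, 0, 0, -1, 0, 0, 0, -2.5, 0, 0, 0, -3.2, 0, 0, 0, -3.2, 0, 0, 0, -2.5, 0, 0, 0, -1.5, 0, 0, 0, 0, 0]' --fingers 100

```text
time: 26.03
ee_pos: [0.6051, 0.0651, 0.1903]
eef_rot: [0.645, 0.764, 0.002, 0.002]
ft_force: [-0.5, 0.1, 0.1]
width: 0.0867
grip_force: 0.0
```

Run:
```python
from h import *; from bench import r
from go import go
go(446,232.5,170)
for n in('scene','wrist'): cv2.imwrite(f'pics/{n}9.png',r.camera(n)[:,:,::-1])
a=cv2.imread('pics/scene9.png')[120:300,230:400]; b=cv2.imread('pics/wrist9.png')[:240,200:450]
cv2.imwrite('pics/c9.png',np.hstack([cv2.resize(a,(378,400)),cv2.resize(b,(417,400))]))
```

```text
t 26.0 pos [605.1  65.1 190.3] yaw 99.6 tilt 0.35 w 86.7 F [-0.5  0.1  0.1] grip 0.0 | shift cm [ 19.17 -12.9    1.94] turn -0.4
```

View pics/c9.png

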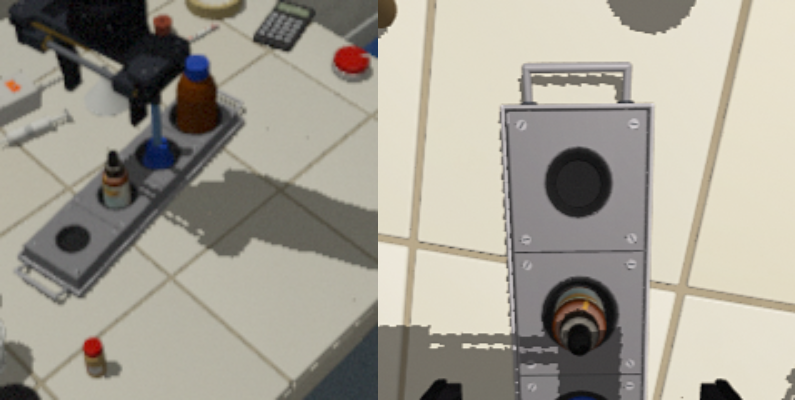

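All three stand well. Before the vial I check the clearance to the analyser's right face.

Run:
```python
from h import *; from bench import r
T=r.camera_info('top'); f=lambda u,v,z:(onz(T,(u,v),z)*1000).round(0)
print(f(190,158,0),f(183,270,0),f(150,122,.3),f(154,270,.3),'black cup',f(203,223,.05))
print('j',r.read_state()['joint_positions'].round(2))
```

```text
[654. 417.   0.] [303. 408.   0.] [651. 407. 300.] [303. 360. 300.] black cup [440. 342.  50.]
j [ 0.44  0.43 -0.8   1.53  0.31  1.32 -0.23]
```

Call:
arm_command --moves '[0.8, -0.5, 0, 0, 1.6, -1.1, 0, 0, 2, -1.35, 0, 0, 2.2, -1.5, 0, 0, 2.3, -1.5, 0, 0, 2.3, -1.5, 0, 0, 2.2, -1.5, 0, 0, 2.1, -1.4, 0, 0, 1.7, -1.15, 0, 0, 1.2, -0.8, 0, 0, 0.7, -0.5, 0, 0, 0, 0, 0, 0]'

```text
time: 27.13
ee_pos: [0.4439, 0.2324, 0.1852]
eef_rot: [0.645, 0.765, -0.0, -0.0]
ft_force: [0.5, 0.8, 0.3]
width: 0.0871
grip_force: 0.0
```

Call:
arm_command --moves '[0, 0, 1, 0, 0, 0, 1, 0, 0, 0, 0, 0, 0, 0, 0, 0]'

```text
time: 27.47
ee_pos: [0.4453, 0.2303, 0.1643]
eef_rot: [0.646, 0.763, -0.001, -0.001]
ft_force: [-0.2, -0.7, -0.3]
width: 0.0872
grip_force: 0.0
```

Run:
```python
from h import *; from bench import r
from go import go
go(446,232.5,13)
I=r.camera_info('wrist'); im=r.camera('wrist')[:,:,::-1]; cv2.imwrite('pics/wrist10.png',im)
cv2.imwrite('pics/c10.png',cv2.resize(im[130:240,200:430],None,fx=3,fy=3,interpolation=cv2.INTER_CUBIC))
```

```text
t 27.5 pos [445.3 230.3 164.3] yaw 99.5 tilt 0.13 w 87.2 F [-0.2 -0.7 -0.3] grip 0.0 | shift cm [ 0.21  0.14 15.13] turn -0.5
```

View pics/c10.png

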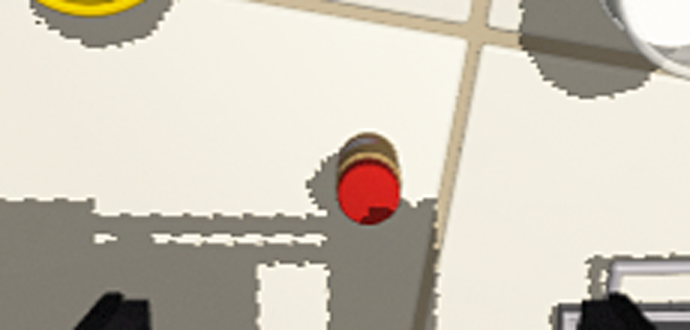

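The vial's cap is centred at px (322.7,193.7) and its foot front rim is at (322.7,174), alone between the fingers. That was the last picture I may view, so from here on I use numbers only.

Run:
```python
from h import *; from bench import r
I=r.camera_info('wrist'); p=onz(I,(322.7,174),0)*1000; print(p-[-2,11.5*.985,0])
print((onz(I,(322.7,193.7),.056)*1000).round(1))
T=r.camera_info('top'); print('milk cup',(onz(T,(216,194),.066)*1000).round(0),(onz(T,(217,193),.03)*1000).round(0))
```

```text
[447.37490417 236.20832163   0.        ]
[446.8 237.5  56. ]
milk cup [525. 305.  66.] [535. 313.  30.]
```

Call:
arm_command --moves '[0.2, 0.1, 1, 0, 0.2, 0.05, 2, 0, 0, 0, 2.5, 0, 0, 0, 2.5, 0, 0, 0, 2, 0, 0, 0, 1.7, 0, 0, 0, 1.3, 0, 0, 0, 1, 0, 0, 0, 0.6, 0, 0, 0, 0.4, 0, 0, 0, 0, 0, 0, 0, 0, 0]'

```text
time: 28.52
ee_pos: [0.4465, 0.2357, 0.016]
eef_rot: [0.645, 0.764, 0.0, 0.0]
ft_force: [-0.6, 1.0, 0.1]
width: 0.0869
grip_force: 0.0
```

```bash
python3 go.py 446 235 13
```

```text
t 28.5 pos [446.5 235.7  16. ] yaw 99.6 tilt 0.04 w 86.9 F [-0.6  1.   0.1] grip 0.0 | shift cm [-0.06 -0.06  0.3 ] turn -0.4
```

Call:
arm_command --moves '[0, 0, 0.2, 0, 0, 0, 0.1, 0, 0, 0, 0, 0]'

```text
time: 28.77
ee_pos: [0.4464, 0.2355, 0.0127]
eef_rot: [0.645, 0.764, 0.0, 0.0]
ft_force: [0.1, -1.2, -0.1]
width: 0.0869
grip_force: 0.0
```

Call:
arm_command --moves '[0, 0, 0, 0, 0, 0, 0, 0, 0, 0, 0, 0, 0, 0, 0, 0, 0, 0, 0, 0, 0, 0, 0, 0, 0, 0, 0, 0, 0, 0, 0, 0, 0, 0, 0, 0, 0, 0, 0, 0, 0, 0, 0, 0, 0, 0, 0, 0]' --fingers 10 --squeeze 8

```text
time: 29.77
ee_pos: [0.4461, 0.2355, 0.0125]
eef_rot: [0.645, 0.764, -0.0, 0.0]
ft_force: [0.1, 1.2, -1.1]
width: 0.0225
grip_force: 8.0
```

```bash
python3 go.py 589.5 149 110
```

```text
t 29.8 pos [446.1 235.5  12.5] yaw 99.6 tilt 0.00 w 22.5 F [ 0.1  1.2 -1.1] grip 8.0 | shift cm [-10.92  12.69  -9.75] turn -0.4
```

Call:
arm_command --moves '[0, 0, -0.5, 0, 0, 0, -1.2, 0, 0, 0, -1.8, 0, 0, 0, -1.8, 0, 0, 0, -1.8, 0, 0, 0, -1.5, 0, 0, 0, -0.8, 0, 0, 0, -0.4, 0, 0, 0, 0, 0]'

```text
time: 30.52
ee_pos: [0.4466, 0.2356, 0.1114]
eef_rot: [0.645, 0.764, 0.0, 0.001]
ft_force: [-0.4, -0.2, -0.0]
width: 0.0223
grip_force: 8.0
```

Call:
arm_command --moves '[-0.5, 0.6, 0, 0, -0.9, 1, 0, 0, -1, 1.2, 0, 0, -1, 1.2, 0, 0, -1.1, 1.3, 0, 0, -1.1, 1.3, 0, 0, -1.1, 1.3, 0, 0, -1.1, 1.3, 0, 0, -1, 1.2, 0, 0, -0.9, 1.1, 0, 0, -0.7, 0.7, 0, 0, -0.4, 0.5, 0, 0]'

```text
time: 31.52
ee_pos: [0.5908, 0.1481, 0.1096]
eef_rot: [0.646, 0.763, -0.0, -0.0]
ft_force: [-0.2, -0.1, -0.1]
width: 0.0221
grip_force: 8.0
```

Call:
arm_command --moves '[0, 0, 1, 0, 0, 0, 1, 0, 0, 0, 0.7, 0, 0, 0, 0.5, 0, 0, 0, 0, 0, 0, 0, 0, 0, 0, 0, 0, 0]'

```text
time: 32.1
ee_pos: [0.5894, 0.1505, 0.0789]
eef_rot: [0.645, 0.764, 0.0, 0.0]
ft_force: [-0.8, 0.7, -0.5]
width: 0.0222
grip_force: 8.0
```

Run:
```python
from h import *; from bench import r
from go import go
go(589.5,150,34)
I=r.camera_info('wrist'); im=r.camera('wrist')[:,:,::-1]; cv2.imwrite('pics/wrist11.png',im)
print(im[140:235:1,323].sum(1).tolist()); print('red extents');h=cv2.cvtColor(im,cv2.COLOR_RGB2HSV)
print(h[...,0].shape); m=((h[...,0]<8)|(h[...,0]>172))&(h[...,1]>150); m[:120]=0; m[240:]=0
for c,s,_ in blobs(m,50): print(c,s)
```

```text
t 32.1 pos [589.4 150.5  78.9] yaw 99.6 tilt 0.03 w 22.2 F [-0.8  0.7 -0.5] grip 8.0 | shift cm [-0.05 -0.    4.49] turn -0.4
[641, 638, 638, 641, 641, 643, 643, 640, 642, 646, 669, 262, 420, 577, 532, 391, 237, 535, 543, 551, 295, 182, 183, 169, 285, 403, 398, 403, 396, 400, 397, 398, 401, 399, 399, 397, 396, 400, 395, 396, 398, 397, 393, 395, 392, 396, 400, 393, 394, 391, 398, 379, 185, 158, 114, 98, 71, 59, 73, 86, 106, 106, 107, 66, 41, 62, 51, 58, 54, 62, 58, 47, 57, 70, 52, 61, 60, 48, 56, 57, 31, 183, 176, 170, 173, 169, 254, 276, 239, 268, 280, 254, 184, 229, 292]
red extents
(400, 640)
```

Run:
```python
from h import *; from bench import r
I=r.camera_info('wrist'); f=lambda u,v,z:(onz(I,(u,v),z)*1000).round(1)
print('foot',f(322,220.5,.0664)-[-2,11.3,0]);print('nest by mouth',f(323,191.5,.029)-[-3.3,18.7,0],'lip-corr',f(323,193.5,.029)-[-3.3,18.7,0],'by block',f(323,164,.029)-[-7.5,42.4,0],'by floor edge',f(323,203.5,.021)-[-2.6,14.8,0])
im=cv2.imread('pics/wrist11.png').astype(int).sum(2)
print(im[200,290:356].tolist()); print(im[226,290:356].tolist())
```

```text
foot [591.1 150.9  66.4]
nest by mouth [591.6 154.1  29. ] lip-corr [591.8 152.5  29. ] by block [592.2 151.1  29. ] by floor edge [592.9 146.5  21. ]
[390, 385, 384, 386, 385, 386, 390, 388, 384, 361, 304, 232, 142, 103, 108, 96, 90, 78, 78, 78, 75, 73, 66, 74, 105, 104, 108, 111, 115, 115, 117, 118, 109, 106, 107, 114, 103, 101, 84, 62, 69, 65, 73, 56, 80, 89, 96, 102, 107, 132, 177, 230, 357, 393, 394, 391, 392, 394, 391, 391, 394, 401, 402, 402, 399, 396]
[203, 201, 192, 186, 168, 94, 50, 51, 57, 47, 62, 53, 50, 39, 53, 47, 56, 71, 124, 172, 168, 173, 172, 174, 169, 169, 168, 208, 227, 254, 253, 250, 247, 254, 238, 184, 181, 169, 174, 170, 172, 172, 172, 183, 169, 42, 40, 36, 56, 50, 47, 53, 54, 40, 57, 54, 113, 171, 184, 195, 194, 193, 192, 202, 202, 193]
```

Vial foot and nest agree within 1 mm in this view. I lower it.

Call:
arm_command --moves '[0, 0, 0.5, 0, 0, 0, 0.8, 0, 0, 0, 0.8, 0, 0, 0, 0.6, 0, 0, 0, 0.4, 0, 0, 0, 0.3, 0, 0, 0, 0.3, 0, 0, 0, 0.2, 0, 0, 0, 0.2, 0, 0, 0, 0, 0, 0, 0, 0, 0]'

```text
time: 33.07
ee_pos: [0.5895, 0.1502, 0.0376]
eef_rot: [0.645, 0.764, 0.0, 0.0]
ft_force: [-0.3, 0.2, -0.2]
width: 0.0224
grip_force: 8.0
```

```bash
python3 go.py 589.5 150 33.5
```

```text
t 33.1 pos [589.5 150.2  37.6] yaw 99.6 tilt 0.01 w 22.4 F [-0.3  0.2 -0.2] grip 8.0 | shift cm [-0.02  0.    0.41] turn -0.4
```

Call:
arm_command --moves '[0, 0, 0.15, 0, 0, 0, 0.15, 0, 0, 0, 0.1, 0, 0, 0, 0.05, 0, 0, 0, 0, 0, 0, 0, 0, 0]'

```text
time: 33.57
ee_pos: [0.5895, 0.1503, 0.0335]
eef_rot: [0.645, 0.764, -0.0, 0.0]
ft_force: [-2.0, -0.8, 5.6]
width: 0.0223
grip_force: 8.0
```

```bash
python3 go.py 589.5 150 33.5
```

```text
t 33.6 pos [589.5 150.3  33.5] yaw 99.6 tilt 0.02 w 22.3 F [-2.  -0.8  5.6] grip 8.0 | shift cm [-0.03 -0.   -0.  ] turn -0.4
```

Contact at the expected height. I release, rise straight up, then move back and clear for a final check.

Call:
arm_command --moves '[0, 0, 0, 0, 0, 0, 0, 0, 0, 0, 0, 0, 0, 0, 0, 0, 0, 0, 0, 0, 0, 0, 0, 0, 0, 0, -1, 0, 0, 0, -2.5, 0, 0, 0, -3.2, 0, 0, 0, -3.2, 0, 0, 0, -3, 0, 0, 0, -2, 0]' --fingers 100

```text
time: 34.57
ee_pos: [0.59, 0.1509, 0.1862]
eef_rot: [0.645, 0.764, 0.001, 0.001]
ft_force: [0.2, 0.1, 0.8]
width: 0.0859
grip_force: 0.0
```

Call:
arm_command --moves '[0, -1, -1, 0, 0, -2, -2, 0, 0, -2.5, -1, 0, 0, -2.5, 0, 0, 0, -2.5, 0, 0, 0, -2, 0, 0, 0, -1, 0, 0, 0, 0, 0, 0, 0, 0, 0, 0]'

```text
time: 35.32
ee_pos: [0.4565, 0.1275, 0.2228]
eef_rot: [0.646, 0.764, 0.0, 0.001]
ft_force: [-0.8, -0.1, 0.4]
width: 0.0869
grip_force: 0.0
```

Run:
```python
from h import *; from bench import r
from go import go
go(589.5,150,33.5)
I={n:r.camera_info(n) for n in('scene','top')}
def find(n,mask,box):
    h=cv2.cvtColor(r.camera(n),cv2.COLOR_RGB2HSV); H,S,V=[h[...,i].astype(int) for i in range(3)]
    g=np.zeros(H.shape,bool); x0,y0,x1,y1=box; g[y0:y1,x0:x1]=1
    return [(n,c.round(1),s) for c,s,_ in blobs(mask(H,S,V)&g,9)]
blue=lambda H,S,V:(H>105)&(H<130)&(S>95); red=lambda H,S,V:((H<8)|(H>170))&(S>140)
for n,b in(('scene',(240,120,400,300)),('top',(225,120,460,250))):
    for k,m in(('blue',blue),('red',red)):
        for x in find(n,m,b): print(k,*x)
```

```text
t 35.3 pos [456.5 127.5 222.8] yaw 99.6 tilt 0.13 w 86.9 F [-0.8 -0.1  0.4] grip 0.0 | shift cm [ 0.03 13.46 18.96] turn -0.4
blue scene [397.4 141.2] [394 137   6   9  30]
blue scene [301.3 187. ] [295 182  14  11  72]
blue scene [296.6 193.4] [293 191  10   5  26]
red scene [387.6 146.5] [380 141  16  12 148]
red scene [260.3 217.4] [257 214   8   8  47]
blue top [358.6 154.6] [354 150  10  10  85]
blue top [324.2 168.6] [321 164   8  11  37]
blue top [331.6 165.6] [330 164   5   4  11]
red top [234.7 123.9] [229 120  12  10 100]
red top [439.5 189.1] [432 182  17  16 198]
```

Run:
```python
from h import *; from bench import r
S,T=r.camera_info('scene'),r.camera_info('top')
print('vial cap',(onz(S,(260.3,217.4),.0736)*1000).round(1),'want 589,149')
print('bottle cap',(onz(T,(358.6,154.6),.1199)*1000).round(1),'want 634,-108')
print('holder scene',(onz(S,(301.3,187),.03)*1000).round(1))
# wrist view: vial cap circle
im=r.camera('wrist'); h=cv2.cvtColor(im,cv2.COLOR_RGB2HSV); I=r.camera_info('wrist')
m=((h[...,0]<8)|(h[...,0]>172))&(h[...,1]>150)
for c,s,_ in blobs(m,60): print('wrist red',c.round(1),s,(onz(I,c,.0736)*1000).round(1))
```

```text
vial cap [588.5 149.9  73.6] want 589,149
bottle cap [ 634.9 -109.5  119.9] want 634,-108
holder scene [623.4 -27.9  30. ]
wrist red [596.3 103.1] [ 567   85   65   39 1655] [722.2 267.6  73.6]
wrist red [440.7 190.5] [430 181  22  20 322] [589.  151.3  73.6]
```

The vial and bottle caps sit at the seated heights over their nest centres, and the timer is unmoved. I hand in the job.

```bash
python3 -c "
from bench import r
print(r.close_job())"
```

```text
the job is handed in; nothing more can be done
None
```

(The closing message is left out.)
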